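Hold a sample canister's bayonet lid at the half-way mark

ROBOT

A 6-joint arm with a two-finger parallel gripper is mounted at the origin on the work surface. World frame = base frame: x ahead of the robot, y to its left, z up, the work surface at z = 0. Lengths are in m, angles in rad, forces in N, time in s.
With the tool pointing down it reaches from about 0.375 to 0.9 m from the base axis. Payload 3.1 kg.
Tool frame: the origin (TCP) lies midway between the tips of the shut fingers; the grasp point (between the pads) lies 19 mm behind it; x points along the fingers, y is the direction in which the jaws open and shut, and the axes are right-handed (so a half turn about x gives the same grasp; the last joint's range is limited). The gripper opens to 87 mm and grips with 3 to 60 N. Pads are 19 mm wide; open, the fingers measure 117 mm over their backs; the gripper's body (75 mm by 190 mm) begins 51 mm behind the grasp point.
Start: joints at [-0.178, 0.527, 1.433, -0, 1.181, -0.178], TCP at [0.625, 0, 0.223] pointing down, gripper open.
Joint ranges: [-3.08, 3.08], [-0.75, 2.2], [0.22, 2.44], [-1.43, 4.57], [0, 2.65], [-2.85, 2.85]. Speed limits (rad/s): [2.79, 2.79, 3.14, 3.14, 3.14, 3.14].

INTERFACE

Orientations are given as a unit quaternion [x, y, z, w].
In Python, from rig import get_obs, imaging, robot gives the robot as it stands.
- The arm moves only by the shell command python3 -m inch 'ROWS' [FORCE]. ROWS is JSON, a list of rows, each a list of 3 entries, a list of its own where there are three numbers: the finger opening in mm, from 0 to 87, then the shift along the tool's x, y, z in mm, then the turn, a rotation vector about the tool's x, y, z in degrees. In form: [[grip, [dx, dy, dz], [wx, wy, wz]], ...]. A call has 1 to 12 rows; each row shifts and turns the pose as measured when the row begins, along the tool's axes as they then stand; what a row does not reach is not made up. A row lasts 1/8 s, in which the tool goes at most 62.5 mm and 10.7 degrees, less where a joint would pass 70% of its speed; a pose out of reach is approached as far as the arm can. A call with a gripper value outside its range is refused whole. The fingers move at their own pace and stop on an object; FORCE is the grip in N (left out, the last holds). Time passes only in rows, so rows that do not move let the fingers close. It gives the time, the measured TCP pose, the force and the opening at its end, in the units of the state.
- get_obs(): the state, without advancing time (a new reading comes with each control period).
- imaging.camera(name): name is "scene" or "side" or "wrist"; returns the picture (420x560x3 uint8, red, green, blue); there is no depth.
- imaging.camera_params(name): a dict with "camera_matrix" (3x3 intrinsics, pixels), "k1" (the pictures are not rectified: a ray, as slopes to the right and down, at radius r is drawn at 1 + k1 r^2 times it, then the intrinsics apply), "xyz" and "rotation" of the camera in the world. Camera axes: x right, y down, z forward; pixel columns grow to the right and rows downward; lengths in m; the calibration is good to about 2 mm. A picture is of the moment at which its call begins: read the wrist's pose just before it. camera_params takes no time and is no camera call; for the wrist camera it gives the pose at the moment of the call.
- robot.hand_in(): hands the job in, once; it reports no verdict.
Trained networks look in the newest picture that a camera, given by its name, has taken for a name from the list of things; names that differ only in an ending like _2 or _b are one class to them, and where a whole thing is asked for, a point or a joint stands for the part that bears it (a point fixed in the world has none). Each returns a list of dicts, best first, with "confidence" (0 to 1); they miss things now and then, are a little off and sometimes report something else, mostly with a low value. They report only what shows in the picture. A call takes as long as a camera call. They do not tell look-alikes from the thing itself.
- imaging.cut_out(camera, target): "pixels" (420x560 bool, what is visible of it) and "box" ([centre column, centre row, width, height] in pixels, round what is visible of it).
- imaging.tip_of(camera, target): "pixel" ([column, row] in pixels: a listed point, or the origin of a listed thing).
The state is a dict: "time": time; "q": joint angles; "joint_velocities": joint speeds; "joint_torque": joint torques, N m; "position": TCP position; "tool_rot": TCP orientation; "ft_force": force on the tool from outside, world axes, zero at the start; "moment": the same for the moment, N m; "grip_width": finger opening in m.
Only numpy, scipy, OpenCV 4.12 (cv2) and the standard library are available. Lean on these libraries where they do the work, as an engineer would, in place of code of your own. Each camera call takes 0.05 s, during which the arm holds its last target. There are 200 camera calls.

TASK

Fit the blue lid into the mouth of the sample canister at the green entry marks, right down on the rim, then twist it clockwise half-way to the lock, so that its white grip bar points at the yellow marks, without ever letting it click locked at the red ones. The spring turns it back if let go, so finish while still gripping the lid and holding it there, at rest, for the pressure to even out. Leave everything else on the desk where it is.

Things in the scene. Friction and masses are not known exactly. Their poses are not given: they have to be found in the camera images.
- lid_mid (a point): Blue bayonet lid, loose, 0.2 kg, upright on the desk. Point on its axis 31 mm above its underside, z up. From below: grey spigot 60 mm across, 20 high, lower edge chamfered 3, with two steel lugs at its foot to the lid's +x and -x (14 wide, 8 high, tips 40 from the axis); blue disc 104 across (20 to 28 up) with white strips over the lugs; white grip bar. Same lid when turned half round.
- lid_bar (a point): Middle of the blue lid's white grip bar, on the lid's axis, 45 mm above its underside; axes as lid_mid. The bar runs along the lid's x, over both lugs: 70 mm long, 14 mm thick (along y), 34 mm high (28 to 62 mm above the underside, standing on the disc). Pinch it from above across its 14 mm.
- canister: Fixed white sample canister, 120 mm across its aluminium rim, on a round grey dock. Origin on the desk under its axis, z up. On the rim, at radius 53 to 60 mm and down its edge: green entry marks at its +x and -x, yellow half-way marks 45 degrees clockwise of them seen from above, red lock marks 90 degrees clockwise. Same when turned half round.
- canister_mouth (a point): Centre of the canister's mouth, level with the top of the rim, 110 mm above the desk; axes as the canister. Round hole 64 mm across with two lug gaps to +x and -x (22 mm wide, out to 43 mm) in a rim 10 mm thick, hollow below. Seated, the lid's disc rests on the rim: underside 90, middle 121 mm above the desk. A stop blocks turning anticlockwise.
- catch_ring (a joint): Sprung orange ring under the rim, pushed round by the lid's lugs; rad, grows clockwise seen from above. 0 at rest; reads the lid's turn less about 0.11 (free play): about 0.68 at the yellow marks. It always pushes the lid back, 0.07 N m at 0, 0.15 at yellow. Past 1.0 rad of lid turn a sprung pawl resists more; it clicks locked near the red marks (ring past 1.3).
- stapler_mid (a point): Bystander, to be left alone: stapler, lime-green arm on a black base, 145 x 36 x 52 (mm). Point on its middle, 26 mm above its underside.
- tape_roll_mid (a point): Bystander, to be left alone: white roll of tape lying flat, 72 across, 24 high (mm). Point on its middle, 12 mm above its underside.
- pliers_mid (a point): Bystander, to be left alone: pliers with red handles lying flat, about 145 long, 12 high (mm). Point on its middle, 6 mm above its underside.
- sample_jar_mid (a point): Bystander, to be left alone: clear specimen jar with red cap, 48 across, 62 high (mm). Point on its middle, 31 mm above its underside.
- sample_jar2_mid (a point): Bystander, to be left alone: clear specimen jar with yellow cap, 48 across, 62 high (mm). Point on its middle, 31 mm above its underside.
- pen_cup_mid (a point): Bystander, to be left alone: dark steel pen cup, 76 across, 95 high (mm). Point on its middle, 45 mm above its underside.
- green_lid_mid (a point): Bystander, to be left alone: green screw lid of another canister, 100 across, 56 high, round knob on top, no lugs (mm). Point on its middle, 28 mm above its underside.
Mind the look-alikes: they are no part of the job. Of the things that look like the canister, take the one that is farthest to the robot's right at the start. Leave any orange or pink look-alike of the part that bears lid_mid alone.

How it is judged:
By the outcome, as a careful person would: the job done as asked, in the order asked, and still so for the second after the job is handed in, while the arm keeps its last pose, push and grip.
It also fails if it takes over 40 s, if anything falls off the work surface, if the arm or the gripper's body presses on something with over 40 N, if the wrist force passes 120 N, or if a joint passes its speed limit or range.

## Working session

There is one attempt and no reset: what is moved stays moved. The work goes in short steps, Python scripts to look and compute and a shell command to move; the robot and the scene stay as the last step left them, time stands still between calls to the robot, and variables do not carry over. Pictures are saved under pics/ and viewed, about 8 in all and at most 12, crops included, and the job is handed in when it is done.

```bash
ls; mkdir -p pics
cat > h.py <<'E'
import numpy as np, cv2
from rig import get_obs, imaging, robot
def ray(cam,px,P=None):
    P=P or imaging.camera_params(cam); K=np.array(P["camera_matrix"]); k=P["k1"]
    d=np.array([(px[0]-K[0,2])/K[0,0],(px[1]-K[1,2])/K[1,1]]); u=d.copy()
    for _ in range(20): u=d/(1+k*(u@u))
    R=np.array(P["rotation"]); return np.array(P["xyz"]),R@np.array([u[0],u[1],1.])
def at_z(cam,px,z,P=None):
    o,r=ray(cam,px,P); return o+r*(z-o[2])/r[2]
def proj(cam,X,P=None):
    P=P or imaging.camera_params(cam); K=np.array(P["camera_matrix"])
    c=np.array(P["rotation"]).T@(np.array(X)-np.array(P["xyz"])); u=c[:2]/c[2]; u=u*(1+P["k1"]*(u@u))
    return K[:2,:2]@u+K[:2,2]
def save(cam,name,img=None):
    img=imaging.camera(cam) if img is None else img
    cv2.imwrite(f"pics/{name}.png",img[:,:,::-1]); return img
E
python3 - <<'E'
from h import *
print(imaging.camera_params("scene"))
a=save("scene","s0"); b=save("side","d0")
for c in("scene","side"):
  for t,z in(("lid_bar",.045),("lid_mid",.031),("canister_mouth",.11)):
    for r in imaging.tip_of(c,t): print(c,t,np.round(r["pixel"],1),round(r["confidence"],2),at_z(c,r["pixel"],z).round(3))
o=get_obs();print(o["tool_rot"],o["time"])
E
```

```text
pics
{'camera_matrix': array([[512.56370999,   0.        , 284.31274109],
       [  0.        , 512.56370999, 198.44597287],
       [  0.        ,   0.        ,   1.        ]]), 'k1': -0.048371330510901825, 'xyz': array([1.18650796, 0.82941427, 0.86442187]), 'rotation': array([ 0.32540189,  0.82948495, -0.41905556, -0.1745301 ])}Traceback (most recent call last):
  File "<stdin>", line 6, in <module>
  File "h.py", line 9, in at_z
    o,r=ray(cam,px,P); return o+r*(z-o[2])/r[2]
        ~~~^^^^^^^^^^
  File "h.py", line 7, in ray
    R=np.array(P["rotation"]); return np.array(P["xyz"]),R@np.array([u[0],u[1],1.])
                                                         ~^~~~~~~~~~~~~~~~~~~~~~~~~
ValueError: matmul: Input operand 1 has a mismatch in its core dimension 0, with gufunc signature (n?,k),(k,m?)->(n?,m?) (size 3 is different from 4)
```

Rotation is a quaternion.

```bash
sed -i 's/np.array(P\["rotation"\])/Rot.from_quat(P["rotation"]).as_matrix()/; 1a from scipy.spatial.transform import Rotation as Rot' h.py
python3 - <<'E'
from h import *
a=save("scene","s1"); b=save("side","d1")
for c in("scene","side"):
  for t,z in(("lid_bar",.045),("lid_mid",.031),("canister_mouth",.11)):
    for r in imaging.tip_of(c,t): print(c,t,np.round(r["pixel"],1),round(r["confidence"],2),at_z(c,r["pixel"],z).round(3))
o=get_obs();print(o["tool_rot"],o["time"])
E
```

```text
scene lid_bar [253.1 124.2] 0.91 [ 0.187 -0.364  0.045]
scene lid_bar [193.6 163.2] 0.65 [ 0.481 -0.294  0.045]
scene lid_bar [223.8 141.4] 0.56 [ 0.334 -0.337  0.045]
scene lid_mid [223.1 143.9] 0.84 [ 0.331 -0.346  0.031]
scene lid_mid [193.5 164.9] 0.71 [ 0.475 -0.305  0.031]
scene lid_mid [256.8 129.7] 0.7 [ 0.187 -0.346  0.031]
scene lid_mid [330.1 324.2] 0.64 [0.624 0.392 0.031]
scene canister_mouth [292.1 246.4] 0.66 [0.576 0.226 0.11 ]
scene canister_mouth [474.6 243.5] 0.61 [0.263 0.499 0.11 ]
scene canister_mouth [390.6 226.3] 0.57 [0.356 0.331 0.11 ]
side lid_bar [359.2 293.9] 0.82 [ 0.479 -0.296  0.045]
side lid_bar [324.  327.4] 0.82 [ 0.334 -0.35   0.045]
side lid_bar [273.4 350.2] 0.69 [ 0.19  -0.353  0.045]
side lid_mid [320.1 330.1] 0.7 [ 0.327 -0.344  0.031]
side lid_mid [358.3 293.7] 0.69 [ 0.486 -0.284  0.031]
side canister_mouth [224.8 180.5] 0.97 [0.328 0.343 0.11 ]
side canister_mouth [196.5 168.1] 0.92 [0.264 0.481 0.11 ]
side canister_mouth [300.9 179. ] 0.74 [0.577 0.221 0.11 ]
[-0.49998921 -0.49999138  0.50001339 -0.50000601] 0.55
```

View pics/s0.png

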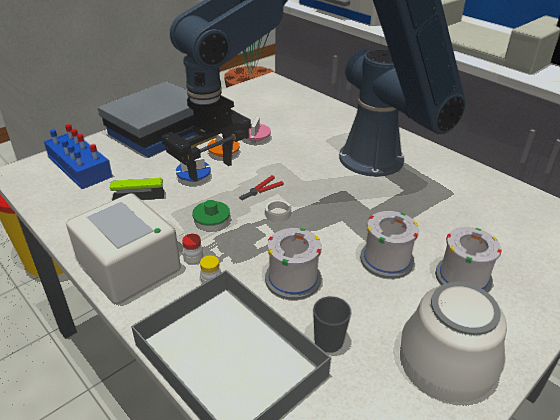

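View pics/d0.png

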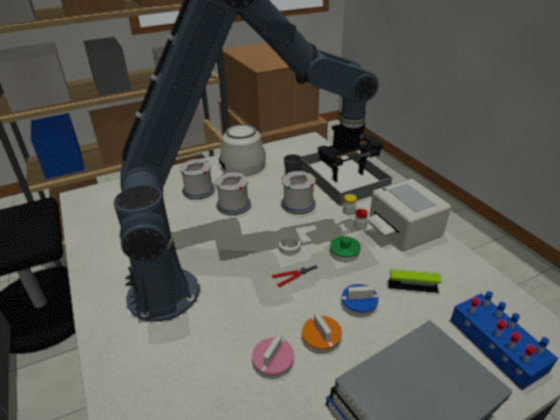

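The blue lid is at scene (193,165) and side (359,295). Its orange and pink look-alikes at scene (225,143) and (258,130) are to be left alone. There are three canisters, at scene (292,246), (390,226) and (474,243). Farthest right means smallest y, which is (292,246) at y≈0.22. I'll confirm both in one crop.

```bash
cat >> h.py <<'E'
def rim(img,cam,c,P=None,z=.11,rs=(.0545,.0565,.0585)):
    "bayonet mark angles (deg, world, mod 180) by colour, sampled on rim"
    P=P or imaging.camera_params(cam); hsv=cv2.cvtColor(img,cv2.COLOR_RGB2HSV); out={}
    for a in np.arange(0,360,1.):
        for r in rs:
            x,y=proj(cam,[c[0]+r*np.cos(np.radians(a)),c[1]+r*np.sin(np.radians(a)),z],P).round().astype(int)
            if not(0<=x<560 and 0<=y<420): continue
            h,s,v=map(int,hsv[y,x])
            if s<110 or v<60: continue
            k="green" if 45<h<85 else "yellow" if 22<h<36 else "red" if (h<8 or h>172) else None
            if k: out.setdefault(k,[]).append(a)
    return {k:np.unique(v) for k,v in out.items()}
E
python3 - <<'E'
from h import *
print(Rot.from_quat(get_obs()["tool_rot"]).as_matrix().round(3))
s=cv2.imread("pics/s1.png")[:,:,::-1]; d=cv2.imread("pics/d1.png")[:,:,::-1]
for cam,im in(("scene",s),("side",d)):
    for k,v in rim(im,cam,(.577,.223)).items(): print(cam,k,v)
# bar whites on the lid in side
P=imaging.camera_params("side"); 
g=[]
for x in np.arange(-.05,.05,.002):
  for y in np.arange(-.05,.05,.002):
    u=proj("side",[.48+x,-.294+y,.062],P).round().astype(int); p=d[u[1],u[0]].astype(int)
    if p.min()>130 and p.max()-p.min()<35: g.append((x,y))
g=np.array(g); m=g.mean(0); w,V=np.linalg.eigh(np.cov((g-m).T)); print("bar mean",m+[.48,-.294],"ang",np.degrees(np.arctan2(V[1,1],V[0,1])),np.sqrt(w))
A=cv2.resize(s[205:305,250:350],(400,400),interpolation=cv2.INTER_CUBIC);B=cv2.resize(d[255:335,320:400],(400,400),interpolation=cv2.INTER_CUBIC)
save("",'c1',np.hstack([A,B]))
E
```

```text
[[-0.  1. -0.]
 [-0. -0. -1.]
 [-1. -0.  0.]]
scene green [25. 26. 27. 28. 29. 30. 31. 32. 33. 34. 35. 36.]
scene red [121. 122. 123. 124. 125. 281. 282. 283. 284. 285. 286. 287. 288. 289.
 290. 291. 292. 293. 294.]
scene yellow [343. 344. 345.]
side red [280. 281. 282. 283. 284. 285. 286. 287. 288. 289. 290. 291. 292.]
side yellow [339. 340. 341. 342. 343. 344. 345. 346. 347. 348.]
bar mean [ 0.4917621  -0.27844955] ang 141.2760947304797 [0.01978684 0.0336629 ]
```

View pics/c1.png

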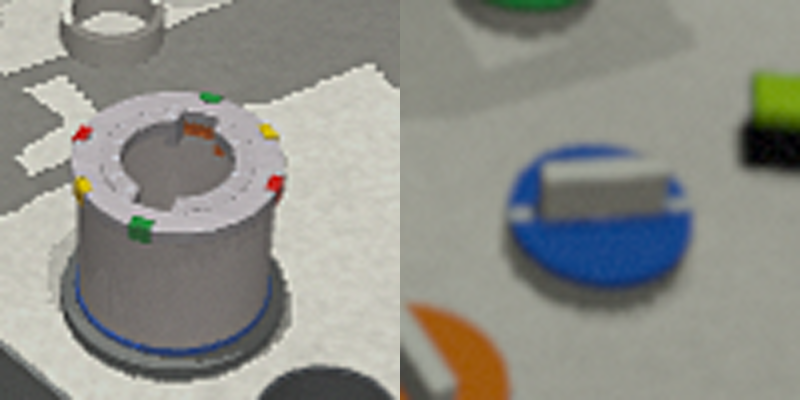

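Left crop: the canister has green marks at crop (211,98) and (141,229), with yellow and red following clockwise. Right crop: the lid is blue, its bar running between the strips at crop (520,213) and (682,204). Both identities are confirmed, so I'll head above the lid.

```bash
python3 -m inch '[[87,[0,-24,50],[0,0,0]],[87,[0,-24,50],[0,0,0]],[87,[0,-24,50],[0,0,0]],[87,[0,-24,50],[0,0,0]],[87,[0,-24,50],[0,0,0]],[87,[0,-12,25],[0,0,0]],[87,[0,0,0],[0,0,0]]]'
python3 - <<'E'
from h import *
a=at_z("side",(344,297.6),.028);b=at_z("side",(376.4,295.8),.028);print((a+b)/2,a-b,np.degrees(np.arctan2(*(b-a)[1::-1])))
P=imaging.camera_params("wrist");print(P, get_obs()["position"])
im=save("wrist","w1")
print(proj("wrist",[.481,-.295,.045],P))
for t,z in(("lid_bar",.045),("lid_mid",.031)):
    for r in imaging.tip_of("wrist",t): print(t,np.round(r["pixel"],1),round(r["confidence"],2),at_z("wrist",r["pixel"],z,P).round(4))
E
```

```text
time: 1.42
position: [0.4919, -0.2836, 0.2235]
tool_rot: [0.5, 0.499, -0.499, 0.503]
ft_force: [0.0, 1.1, 0.2]
grip_width: 0.0872
[ 0.48612183 -0.29387513  0.028     ] [-0.08378055  0.03666798  0.        ] -23.637404357550498
{'camera_matrix': array([[323.02221143,   0.        , 280.38035294],
       [  0.        , 323.02221143, 209.26837692],
       [  0.        ,   0.        ,   1.        ]]), 'k1': -0.04283922374357117, 'xyz': array([ 0.49195104, -0.21576697,  0.38526768]), 'rotation': array([0.99202448, 0.00102764, 0.00315038, 0.12600178])} [ 0.49192602 -0.28358247  0.22346594]
[268.15774982 201.53222646]
lid_bar [137.2 245. ] 0.87 [ 0.3329 -0.3454  0.045 ]
lid_bar [278.4 197.4] 0.55 [ 0.4921 -0.2904  0.045 ]
lid_mid [142.4 243.7] 0.98 [ 0.3328 -0.3491  0.031 ]
lid_mid [274.6 196.9] 0.65 [ 0.4878 -0.2929  0.031 ]
```

View pics/w1.png

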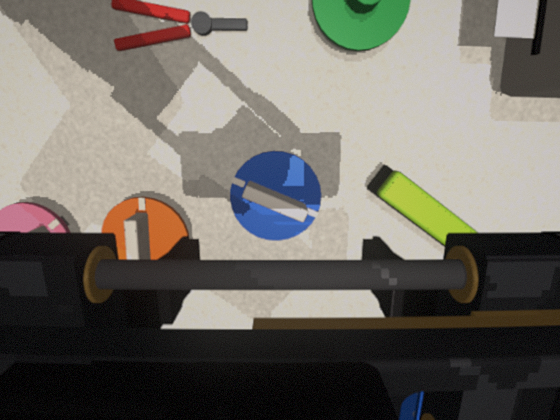

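The wrist view shows the blue lid centred near (276,196), with strips at (238,183) and (313,211). Next: precise numbers.

```bash
cat >> h.py <<'E'
def disc(img,cam,P,z=.028,box=None):
    "blue disc centre/radius from mask contour on plane z"
    h=cv2.cvtColor(img,cv2.COLOR_RGB2HSV); m=((h[...,0]>100)&(h[...,0]<125)&(h[...,1]>120)).astype(np.uint8)
    if box: k=np.zeros_like(m); k[box[1]:box[3],box[0]:box[2]]=1; m*=k
    c=max(cv2.findContours(m,0,1)[0],key=cv2.contourArea); c=cv2.convexHull(c)[:,0]
    p=np.array([at_z(cam,q,z,P)[:2] for q in c]).astype(np.float32); (x,y),(w,hh),_=cv2.fitEllipse(p)
    return x,y,w/2,hh/2
def ang(cam,a,b,z,P):
    a,b=at_z(cam,a,z,P),at_z(cam,b,z,P); return np.degrees(np.arctan2(*(b-a)[1::-1])),(a+b)/2,np.linalg.norm(a-b)
E
python3 - <<'E'
from h import *
P=imaging.camera_params("wrist"); im=cv2.imread("pics/w1.png")[:,:,::-1]
print(disc(im,"wrist",P,box=(200,130,345,245)), ang("wrist",(238,183),(313,211),.028,P))
# bar: white top pixels
x,y,_,_=disc(im,"wrist",P,box=(200,130,345,245))
g=[]
for X in np.arange(-.04,.04,.001):
  for Y in np.arange(-.04,.04,.001):
    u=proj("wrist",[x+X,y+Y,.062],P).round().astype(int);p=im[u[1],u[0]].astype(int)
    if p.max()-p.min()<30 and p.min()>165 and p.min()<225: g.append((X,Y))
g=np.array(g);r=cv2.minAreaRect((g*1000).astype(np.float32));print(r,x,y)
E
```

```text
(0.4893733859062195, -0.29024767875671387, 0.05059908330440521, 0.05088485777378082) (np.float64(-20.59691768716475), array([ 0.4901744 , -0.29075201,  0.028     ]), np.float64(0.09076701658088702))
((-0.5, -22.5), (35.0, 79.0), 90.0) 0.4893733859062195 -0.29024767875671387
```

```bash
python3 -m inch '[[87,[10,-2,7],[-10,0,0]],[87,[20,0,0],[-10,0,0]],[87,[20,0,0],[-10,0,0]],[87,[20,0,0],[-10,0,0]],[87,[20,0,0],[-10,0,0]],[87,[20,0,0],[-10,0,0]],[87,[20,0,0],[-10,0,0]],[87,[0,0,0],[0,0,0]]]'
cat >> h.py <<'E'
def goto(xy,z,yaw):
    "required shift (tool mm) and turn (tool deg) to bring TCP to xy,z, tool down, tool y at world yaw deg"
    o=get_obs(); R=Rot.from_quat(o["tool_rot"]).as_matrix(); y=np.radians(yaw)
    Y=np.array([np.cos(y),np.sin(y),0]); X=np.array([0,0,-1.]); T=np.c_[X,Y,np.cross(X,Y)]
    print("yaw now",round(np.degrees(np.arctan2(R[1,1],R[0,1])),2),"shift",(R.T@(np.array([*xy,z])-o["position"])*1000).round(1),"turn",np.degrees(Rot.from_matrix(R.T@T).as_rotvec()).round(2),"F",np.round(o["ft_force"],1),"t",round(o["time"],2),"w",round(o["grip_width"],4),"p",np.round(o["position"],4))
E
python3 - <<'E'
from h import *
goto((.4897,-.2908),.034,69.2)
P=imaging.camera_params("wrist"); im=save("wrist","w2")
print(proj("wrist",[.4897,-.2908,.062],P))
E
```

```text
time: 2.58
position: [0.4987, -0.2753, 0.0909]
tool_rot: [0.101, 0.697, -0.1, 0.703]
ft_force: [0.4, -0.6, -0.2]
grip_width: 0.0874
yaw now 73.69 shift [ 56.8 -17.5  -4.8] turn [ 4.49  0.45 -0.14] F [ 0.4 -0.6 -0.2] t 2.58 w 0.0874 p [ 0.4987 -0.2753  0.0909]
[251.16566231 229.24613753]
```

View pics/w2.png

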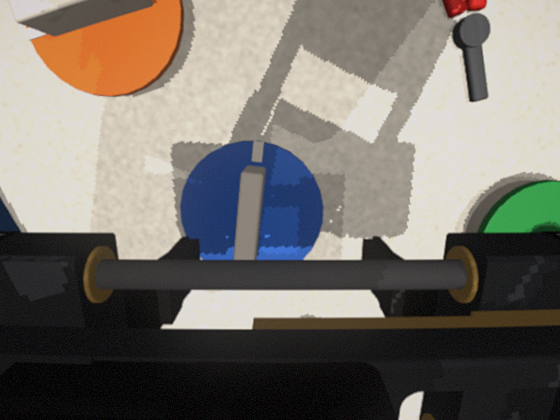

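The wrist view shows the bar's top midline running from about (253,172) to (246,258), between the fingers, with the far strip at (258,150).

Run:
```python
from h import *
P=imaging.camera_params("wrist")
im=cv2.imread("pics/w2.png")
g=cv2.cvtColor(im,cv2.COLOR_BGR2HSV)[...,1]
for r in(185,200,215,230,245,255): 
    c=np.where(g[r,215:285]<60)[0]+215; print(r,c.min(),c.max(),[at_z("wrist",(q,r),.062,P)[:2].round(4) for q in(c.min(),c.max())])
print(at_z("wrist",(258,148),.028,P), disc(im[:,:,::-1],"wrist",P,box=(170,130,330,250)))
```

```text
185 240 263 [array([ 0.4621, -0.2894]), array([ 0.466 , -0.2762])]
200 238 262 [array([ 0.4705, -0.2935]), array([ 0.4746, -0.2795])]
215 237 260 [array([ 0.4794, -0.2971]), array([ 0.4833, -0.2835])]
230 236 258 [array([ 0.4884, -0.3007]), array([ 0.4923, -0.2876])]
245 234 257 [array([ 0.4975, -0.3051]), array([ 0.5016, -0.2911])]
255 234 256 [array([ 0.504 , -0.3073]), array([ 0.5079, -0.2938])]
[ 0.44584867 -0.27545952  0.028     ] (0.4881587624549866, -0.2935838997364044, 0.05020158737897873, 0.05109630152583122)
```

```bash
python3 - <<'E'
from h import *
goto((.4887,-.2933),.034,67.3)
E
python3 -m inch '[[87,[8,-20,-5],[6.4,0,0]],[87,[0,0,0],[0,0,0]]]'
python3 - <<'E'
from h import *
goto((.4887,-.2933),.034,67.3)
E
```

```text
yaw now 73.63 shift [ 57.7 -19.8  -5.8] turn [ 6.33  0.55 -0.11] F [ 0.1 -0.5 -0.3] t 2.62 w 0.0874 p [ 0.4993 -0.2758  0.0918]
time: 2.88
position: [0.491, -0.2931, 0.0857]
tool_rot: [0.141, 0.688, -0.141, 0.698]
ft_force: [0.5, -0.5, 1.1]
grip_width: 0.0868
yaw now 66.99 shift [51.6 -1.1 -2.7] turn [-0.31  0.75 -0.09] F [ 0.5 -0.5  1.1] t 2.88 w 0.0868 p [ 0.491  -0.2931  0.0857]
```

```bash
python3 -m inch '[[60,[25,-1,-2],[0,0.7,0]],[40,[25,0,0],[0,0,0]],[30,[1,0,0],[0,0,0]],[5,[0,0,0],[0,0,0]],[5,[0,0,0],[0,0,0]],[5,[0,0,0],[0,0,0]],[5,[0,0,0],[0,0,0]]]' 40
python3 - <<'E'
from h import *
goto((.4887,-.2933),.034,67.3)
E
```

```text
time: 3.75
position: [0.495, -0.2937, 0.0415]
tool_rot: [0.139, 0.688, -0.142, 0.698]
ft_force: [-0.1, -0.6, 0.2]
grip_width: 0.025
yaw now 67.15 shift [ 7.4 -2.1 -6.1] turn [-0.15  0.8   0.09] F [-0.1 -0.6  0.2] t 3.75 w 0.025 p [ 0.495  -0.2937  0.0415]
```

```bash
python3 -m inch '[[30,[8,-2,-6],[0,0.8,0]],[30,[0,0,0],[0,0,0]]]' 40
python3 - <<'E'
from h import *
goto((.4887,-.2933),.034,67.3)
E
```

```text
time: 4.0
position: [0.4883, -0.2934, 0.0331]
tool_rot: [0.14, 0.694, -0.141, 0.693]
ft_force: [0.4, -1.3, 1.0]
grip_width: 0.029
yaw now 67.14 shift [-0.9  0.2  0.4] turn [-0.16 -0.05  0.09] F [ 0.4 -1.3  1. ] t 4.0 w 0.029 p [ 0.4883 -0.2934  0.0331]
```

Perfect. Now close.

```bash
python3 -m inch '[[5,[0,0,0],[0,0,0]],[5,[0,0,0],[0,0,0]],[5,[0,0,0],[0,0,0]],[5,[0,0,0],[0,0,0]]]' 40
python3 - <<'E'
from h import *
goto((.4887,-.2933),.034,67.3)
s=save("scene","s2"); P=imaging.camera_params("scene")
E
```

```text
time: 4.5
position: [0.4881, -0.2936, 0.0327]
tool_rot: [0.14, 0.694, -0.141, 0.693]
ft_force: [0.0, -0.6, -0.1]
grip_width: 0.0138
yaw now 67.13 shift [-1.3  0.5  0.4] turn [-0.17 -0.07  0.09] F [ 0.  -0.6 -0.1] t 4.5 w 0.0138 p [ 0.4881 -0.2936  0.0327]
```

```bash
python3 -m inch '[[5,[-20,0,0],[0,0,0]],[5,[-50,0,0],[0,0,0]],[5,[-50,0,0],[0,0,0]],[5,[-50,0,0],[0,0,0]],[5,[-10,50,-5],[0,0,0]],[5,[0,50,-5],[0,0,0]],[5,[0,50,-5],[0,0,0]],[5,[0,50,-5],[0,0,0]]]' 40
python3 - <<'E'
from h import *
goto((.68,.283),.205,120)
E
```

```text
time: 5.55
position: [0.5474, -0.0983, 0.2156]
tool_rot: [0.144, 0.695, -0.142, 0.69]
ft_force: [1.5, 0.1, -3.0]
grip_width: 0.0137
yaw now 66.64 shift [ 11.6 402.6 -29.3] turn [-53.36  -0.34  -0.31] F [ 1.5  0.1 -3. ] t 5.55 w 0.0137 p [ 0.5474 -0.0983  0.2156]
```

```bash
python3 -m inch '[[5,[0,53,-4],[0,0,0]],[5,[0,53,-4],[0,0,0]],[5,[0,53,-4],[0,0,0]],[5,[0,53,-4],[0,0,0]],[5,[0,53,-4],[0,0,0]],[5,[0,53,-4],[0,0,0]],[5,[0,30,-2],[0,0,0]],[5,[0,0,0],[-10,0,0]],[5,[0,0,0],[-10,0,0]],[5,[0,0,0],[-10,0,0]],[5,[0,0,0],[-10,0,0]],[5,[0,0,0],[-10,0,0]]]' 40
python3 -m inch '[[5,[0,0,0],[0,0,0]]]'
python3 - <<'E'
from h import *
goto((.68,.283),.205,120)
P=imaging.camera_params("wrist"); im=save("wrist","w3")
for r in imaging.tip_of("wrist","canister_mouth"): print(np.round(r["pixel"],1),round(r["confidence"],2),at_z("wrist",r["pixel"],.11,P).round(4))
import json; json.dump({k:np.array(v).tolist() for k,v in P.items()},open("P3.json","w"))
E
```

```text
time: 7.05
position: [0.653, 0.2498, 0.2028]
tool_rot: [-0.172, 0.695, 0.18, 0.674]
ft_force: [0.6, -0.2, -2.5]
grip_width: 0.0136
time: 7.18
position: [0.6521, 0.2498, 0.2016]
tool_rot: [-0.171, 0.696, 0.179, 0.673]
ft_force: [-0.3, 0.2, -2.5]
grip_width: 0.0138
yaw now 118.68 shift [-4.2 15.8 40.3] turn [-1.3  -1.63 -1.11] F [-0.3  0.2 -2.5] t 7.17 w 0.0138 p [0.6521 0.2498 0.2016]
[299.9 103.6] 0.7 [0.5688 0.2226 0.11  ]
```

View pics/w3.png

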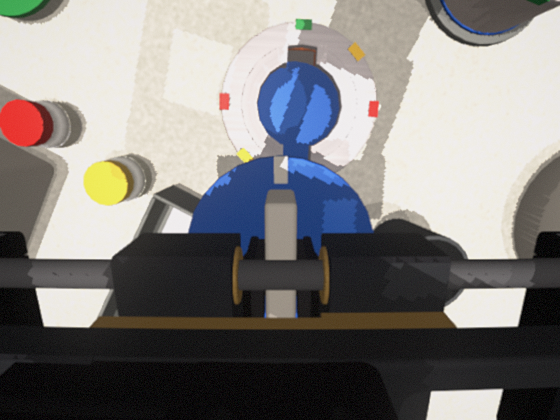

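Wrist picture: the canister rim shows green (304,24), yellow (356,51) and (244,155), and red (373,108) and (224,101). The mouth is at about (299,103), and the lid is held below it in the picture. Next I fit the canister's pose to the marks.

```bash
cat >> h.py <<'E'
from scipy.optimize import least_squares
def marks(img,cam,P,c0,z=.11):
    "fit canister x,y,angle from coloured rim-top marks near c0"
    h=cv2.cvtColor(img,cv2.COLOR_RGB2HSV).astype(int); H,S,V=h[...,0],h[...,1],h[...,2]; pts=[]
    for k,off,m in(("g",0,(H>45)&(H<85)),("y",-45,(H>18)&(H<36)),("r",-90,(H<8)|(H>172))):
        n,_,st,ce=cv2.connectedComponentsWithStats((m&(S>110)&(V>60)).astype(np.uint8))
        for i in range(1,n):
            w=at_z(cam,ce[i],z,P)[:2]; d=np.linalg.norm(w-c0)
            if st[i,4]>12 and .045<d<.068: pts.append((*w,off,k,st[i,4]))
    def f(p):
        r=[]
        for x,y,off,*_ in pts:
            e=[np.array([x-p[0]-s*.0565*np.cos(p[2]+np.radians(off)),y-p[1]-s*.0565*np.sin(p[2]+np.radians(off))]) for s in(1,-1)]
            r+=list(min(e,key=np.linalg.norm))
        return r
    best=min((least_squares(f,[*c0,np.radians(a)]) for a in range(0,180,30)),key=lambda s:s.cost)
    print("canister",best.x[:2].round(4),"deg",np.degrees(best.x[2]).round(2),"res mm",(np.array(best.fun)*1000).round(1),[(q[3],q[4]) for q in pts]); return best.x
E
python3 - <<'E'
from h import *
import json
P=json.load(open("P3.json")); im=cv2.imread("pics/w3.png")[:,:,::-1]
marks(im,"wrist",P,np.array([.569,.2226]))
for n,c in(("s1","scene"),("d1","side")): marks(cv2.imread(f"pics/{n}.png")[:,:,::-1],c,imaging.camera_params(c),np.array([.573,.2226]))
# lid in hand: bar angle/pos
o=get_obs(); R=Rot.from_quat(o["tool_rot"]).as_matrix()
print("underside z",(o["position"]+R@[.0327,0,0])[2], "tilt: tool x",R[:,0].round(4))
z=o["position"][2]-.0327+.028
print("lid disc",disc(im,"wrist",P,z=z,box=(150,150,400,232)))
E
```

```text
canister [0.5697 0.2222] deg 26.01 res mm [-0.2 -0.1 -0.3  0.2  0.4 -0.5  0.4 -0.2 -0.3  0.6] [('g', np.int32(128)), ('y', np.int32(164)), ('y', np.int32(123)), ('r', np.int32(139)), ('r', np.int32(142))]
canister [0.5707 0.2251] deg 26.92 res mm [ 1.8  0.1  0.2 -0.8 -1.9  0.7] [('g', np.int32(29)), ('y', np.int32(19)), ('r', np.int32(15))]
canister [0.573  0.2226] deg 0.0 res mm [] []
underside z 0.16915604511124754 tilt: tool x [-0.034   0.003  -0.9994]
lid disc (0.6701539754867554, 0.2579731047153473, 0.055668774992227554, 0.07374028116464615)
```

Run:
```python
from h import *
import json
P=json.load(open("P3.json")); o=get_obs(); R=Rot.from_quat(o["tool_rot"]).as_matrix()
for n,u,z in(("disc top edge",.028,-.052),("disc low edge",.020,-.052),("bar end top",.062,-.035),("bar end foot",.028,-.035)):
    for s in(0,.002): print(n,s,proj("wrist",o["position"]+R@[.0327-u,0,z+s],P).round(1))
im=cv2.imread("pics/w3.png"); print(im[150:200:2,281].tolist())
goto((.5697,.2222),.16,116)
```

```text
disc top edge 0 [280.8 155. ]
disc top edge 0.002 [280.8 159. ]
disc low edge 0 [280.8 153.8]
disc low edge 0.002 [280.8 157.6]
bar end top 0 [280.7 202.3]
bar end top 0.002 [280.7 206.9]
bar end foot 0 [280.7 187.8]
bar end foot 0.002 [280.7 191.6]
[[131, 133, 143], [131, 133, 142], [124, 121, 126], [121, 121, 122], [143, 152, 161], [138, 148, 157], [157, 166, 175], [232, 234, 236], [232, 233, 236], [144, 153, 161], [142, 153, 161], [139, 149, 157], [140, 152, 158], [142, 153, 161], [138, 149, 159], [140, 148, 159], [140, 147, 152], [124, 76, 61], [122, 66, 36], [118, 67, 43], [96, 98, 103], [96, 102, 109], [98, 105, 110], [95, 99, 105], [102, 109, 113]]
yaw now 118.63 shift [ 44.5  14.6 -84.4] turn [ 2.64 -1.65 -1.05] F [ 0.7  0.  -2.7] t 7.28 w 0.014 p [0.6523 0.2497 0.2018]
```

```bash
python3 -m inch '[[5,[0,7,-42],[1.3,-1.6,-1]],[5,[0,7,-42],[1.3,0,0]],[5,[10,0,0],[0,0,0]]]'
python3 - <<'E'
from h import *
goto((.569,.2218),.155,116)
E
```

```text
time: 7.65
position: [0.5696, 0.2221, 0.1922]
tool_rot: [-0.156, 0.69, 0.157, 0.69]
ft_force: [1.3, 0.2, -2.5]
grip_width: 0.0137
yaw now 115.56 shift [37.2 -0.1 -0.7] turn [-0.44  0.02 -0.04] F [ 1.3  0.2 -2.5] t 7.65 w 0.0137 p [0.5696 0.2221 0.1922]
```

```bash
python3 -m inch '[[5,[20,0,-0.5],[-0.4,0,0]],[5,[20,0,0],[0,0,0]],[5,[0,0,0],[0,0,0]]]'
python3 - <<'E'
from h import *
goto((.569,.2218),.145,116)
E
```

```text
time: 8.02
position: [0.5714, 0.2223, 0.1512]
tool_rot: [-0.157, 0.688, 0.157, 0.691]
ft_force: [-0.2, 0.8, -2.8]
grip_width: 0.0137
yaw now 115.68 shift [ 6.1  0.6 -2.4] turn [-0.32  0.22 -0.  ] F [-0.2  0.8 -2.8] t 8.03 w 0.0137 p [0.5714 0.2223 0.1512]
```

```bash
python3 -m inch '[[5,[3,0.5,-2.4],[-0.3,0.2,0]],[5,[4,0,-0.2],[0,0,0]],[5,[0,0,0],[0,0,0]]]'
python3 - <<'E'
from h import *
goto((.569,.2218),.123,116)
E
```

```text
time: 8.4
position: [0.5711, 0.2222, 0.1454]
tool_rot: [-0.159, 0.687, 0.159, 0.691]
ft_force: [-0.2, -0.2, -2.1]
grip_width: 0.014
yaw now 115.93 shift [22.3  0.6 -2.2] turn [-0.07  0.25  0.06] F [-0.2 -0.2 -2.1] t 8.4 w 0.014 p [0.5711 0.2222 0.1454]
```

```bash
python3 -m inch '[[5,[0,0.5,-3],[0,0.3,0]]]'
python3 - <<'E'
from h import *
goto((.569,.2218),.123,116)
E
```

```text
time: 8.52
position: [0.5686, 0.2213, 0.1458]
tool_rot: [-0.159, 0.689, 0.158, 0.689]
ft_force: [0.2, -0.3, -2.9]
grip_width: 0.0139
yaw now 115.92 shift [22.8  0.3  0.6] turn [-0.08  0.    0.08] F [ 0.2 -0.3 -2.9] t 8.53 w 0.0139 p [0.5686 0.2213 0.1458]
```

```bash
python3 -m inch '[[5,[6,0.2,0],[0,0,0]],[5,[4,0,-0.4],[0,0.05,0]]]'
python3 - <<'E'
from h import *
goto((.569,.2218),.123,116)
E
```

```text
time: 8.78
position: [0.5683, 0.2214, 0.136]
tool_rot: [-0.159, 0.689, 0.158, 0.689]
ft_force: [-0.5, -0.2, -2.1]
grip_width: 0.0137
yaw now 115.92 shift [13.   0.1  0.8] turn [-0.08  0.02  0.1 ] F [-0.5 -0.2 -2.1] t 8.78 w 0.0137 p [0.5683 0.2214 0.136 ]
```

Underside is now at about 103 mm, below the 110 mm rim, with no contact force, so it is entering.

```bash
python3 -m inch '[[5,[5,0.1,0.6],[0,0,0]],[5,[5,0,-0.2],[0,0,0]],[5,[3,0,-0.1],[0,0,0]]]'
python3 - <<'E'
from h import *
goto((.569,.2218),.123,116)
E
```

```text
time: 9.15
position: [0.5684, 0.2216, 0.1227]
tool_rot: [-0.159, 0.689, 0.158, 0.689]
ft_force: [-4.8, -1.0, 16.9]
grip_width: 0.0138
yaw now 115.92 shift [-0.3 -0.1  0.7] turn [-0.08 -0.03  0.09] F [-4.8 -1.  16.9] t 9.15 w 0.0138 p [0.5684 0.2216 0.1227]
```

Seated: TCP z 0.1227 as predicted for underside 90 mm, with a firm 17 N contact. Twist clockwise next.

```bash
python3 -m inch '[[5,[0.3,0,0.4],[5,0,0]],[5,[0.3,0,0],[9,0,0]],[5,[0.3,0,0],[9,0,0]]]'
python3 - <<'E'
from h import *
goto((.569,.2218),.1227,71); print(get_obs()["moment"])
E
```

```text
time: 9.52
position: [0.5683, 0.2221, 0.1228]
tool_rot: [-0.015, 0.707, 0.014, 0.707]
ft_force: [-1.2, -0.3, 0.2]
grip_width: 0.0136
yaw now 92.3 shift [ 0.1 -0.3  0.7] turn [ 2.13e+01 -2.00e-02  8.00e-02] F [-1.2 -0.3  0.2] t 9.53 w 0.0136 p [0.5683 0.2221 0.1228]
[0.11156566 0.20963963 0.18188581]
```

```bash
python3 -m inch '[[5,[0.5,0,0.3],[9,0,0]],[5,[0.5,0,0],[8,0,0]],[5,[0.5,0,0],[2,0,0]]]'
python3 - <<'E'
from h import *
goto((.569,.2218),.1227,71); print(get_obs()["moment"])
E
```

```text
time: 9.9
position: [0.5682, 0.2222, 0.1228]
tool_rot: [0.105, 0.699, -0.106, 0.699]
ft_force: [-1.4, -0.8, 0.2]
grip_width: 0.0136
yaw now 72.81 shift [ 0.1 -0.2  0.9] turn [ 1.81 -0.    0.11] F [-1.4 -0.8  0.2] t 9.9 w 0.0136 p [0.5682 0.2222 0.1228]
[0.14976314 0.19633071 0.23777534]
```

```bash
python3 -m inch '[[5,[0.6,0,0.3],[1.8,0,0]],[5,[0.3,0,0],[0.2,0,0]],[5,[0,0,0],[0,0,0]]]'
python3 - <<'E'
from h import *
goto((.569,.2218),.1227,71)
P=imaging.camera_params("wrist"); im=save("wrist","w4")
o=get_obs();R=Rot.from_quat(o["tool_rot"]).as_matrix()
s=save("scene","s4"); d=save("side","d4")
x=marks(im,"wrist",P,np.array([.5697,.2222]))
for s_ in (1,-1):
  for n,a in(("yellow",-45),("green",0),("red",-90)):
    t=np.radians(26+a); print(n,proj("wrist",[.5697+s_*.0565*np.cos(t),.2222+s_*.0565*np.sin(t),.11],P).round())
A=cv2.resize(im[100:300,130:430],(600,400)); B=cv2.resize(s[190:300,235:345],(400,400),interpolation=cv2.INTER_CUBIC)
save("",'c4',cv2.resize(np.hstack([A,B]),(800,320)))
E
```

```text
time: 10.28
position: [0.5683, 0.2222, 0.1228]
tool_rot: [0.117, 0.697, -0.118, 0.697]
ft_force: [-1.4, -0.4, 0.4]
grip_width: 0.0139
yaw now 70.83 shift [ 0.1 -0.2  0.9] turn [-0.17  0.    0.11] F [-1.4 -0.4  0.4] t 10.28 w 0.0139 p [0.5683 0.2222 0.1228]
canister [0.5661 0.2276] deg 30.07 res mm [  1.3  -1.7   4.3  -1.1  -0.2  20.5   5.7  34.2 -10.9 -30.6  -7.  -18.4
   6.7  -2.8] [('g', np.int32(233)), ('y', np.int32(345)), ('y', np.int32(14)), ('y', np.int32(13)), ('y', np.int32(29)), ('y', np.int32(17)), ('r', np.int32(289))]
yellow [280. 333.]
green [346. 309.]
red [215. 309.]
yellow [280. 148.]
green [207. 179.]
red [353. 179.]
```

View pics/c4.png

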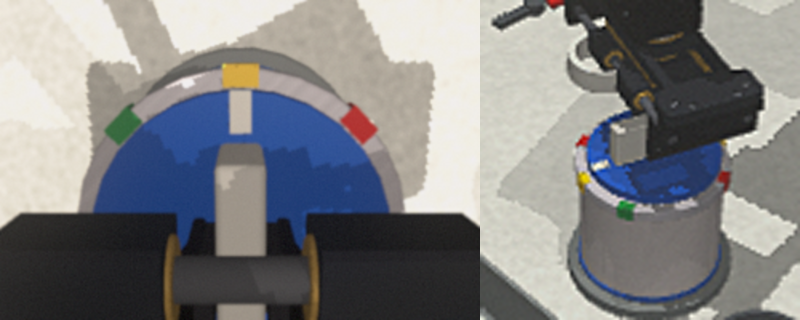

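The crops show the bar and strip at crop (240,110) lined up with the yellow mark at (240,75), green and red symmetric to either side, and the disc flush on the rim. I'll hold and check for creep.

```bash
python3 -m inch '[[5,[0.3,0,0],[0,0,0]],[5,[0,0,0],[0,0,0]],[5,[0,0,0],[0,0,0]],[5,[0,0,0],[0,0,0]],[5,[0,0,0],[0,0,0]],[5,[0,0,0],[0,0,0]],[5,[0,0,0],[0,0,0]],[5,[0,0,0],[0,0,0]]]' 40
python3 - <<'E'
from h import *
goto((.569,.2218),.1227,71); print(get_obs()["joint_velocities"])
E
```

```text
time: 11.42
position: [0.5683, 0.2223, 0.1228]
tool_rot: [0.117, 0.697, -0.118, 0.697]
ft_force: [-2.0, -0.0, 2.0]
grip_width: 0.0134
yaw now 70.83 shift [ 0.1 -0.2  0.8] turn [-0.17 -0.01  0.11] F [-2. -0.  2.] t 11.43 w 0.0134 p [0.5683 0.2223 0.1228]
[-0.00078326  0.00046324  0.00089952  0.00054468  0.00043308  0.00029643]
```

Stable and at rest.

```bash
python3 -c "
from rig import robot; print(robot.hand_in())"
```

```text
the job is handed in; nothing more can be done
None
```

The blue lid is in the mouth of the right-most canister, down on the rim, and twisted clockwise 45° to the yellow marks. The gripper still holds it there at 40 N. I handed the job in at about 11.4 s.

**Last checks**
- **Seating:** the lid's underside is about 90 mm above the desk, as specified. Contact at seating was about 17 N.
- **Angle:** the tool yaw is 70.8° against a target of 71°. The close-up shows the bar and strip in line with the yellow mark, and the lid never got near the red ones.
- **At rest:** there was no creep over a 1 s hold, and joint speeds were about 0.001 rad/s or less.

**What disagreed or was not checked**
- **Final canister refit:** the automatic fit of the marks from the last wrist picture was useless, because stray yellow patches got into it. I relied on the earlier clean fit, with residuals under 1 mm, and on the picture.
- **Catch ring:** I did not read the ring angle directly.
- **Other objects:** I made no final check of the other objects on the desk, but no move was planned near them.

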